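# Clear the plumbing parts off the fan filter and refit it

### The arm

A 7-joint arm with a two-finger parallel gripper is mounted at the origin on the work surface. World frame = base frame: x ahead of the robot, y to its left, z up, the work surface at z = 0. Lengths are in m, angles in rad, forces in N, time in s.
With the tool pointing down it reaches from about 0.4 to 0.875 m from the base axis. Payload 4.4 kg.
Tool frame: the origin (TCP) lies at the very end of the fingers, on their centre line; the grasp point (between the pads) lies 19 mm behind it; z points along the fingers, y is the line along which they close (so a half turn about z gives the same grasp; the last joint's range is limited). The gripper opens to 85 mm and grips with 20 to 120 N. Pads are 22 mm wide; open, the fingers measure 114 mm over their backs; the gripper's body (76 mm by 85 mm) begins 54 mm behind the grasp point. The pads swing forward as they close: fully open they stand 13 mm farther back than shut.
Start: joints at [1.215, 0.628, 0.038, 1.517, -0.027, 0.996, -0.02], TCP at [0.186, -0.623, 0.231] pointing down, gripper open.
Joint ranges: [-3.06, 3.06], [-0.37, 2.12], [-1.25, 1.32], [0.18, 2.47], [-1.1, 4.24], [0.23, 1.98], [-2.94, 2.94]. Speed limits (rad/s): [2.57, 2.57, 3.14, 3.14, 3.14, 3.14, 3.14].

### API

Orientations are given as a unit quaternion [x, y, z, w].
In Python, from workcell import env, cams gives the robot as it stands.
- The arm moves only by the shell command python3 -m inch 'ROWS' [OPENING] [FORCE]. ROWS is JSON, one flat list of numbers, 4 for each row, row after row: the shift along the tool's x, y, z in mm, then the turn about the tool's z in rad. A call has 1 to 12 rows; each row shifts and turns the commanded pose from where the row before left it, along the tool's axes as they then stand; what a row does not reach is not made up. A row lasts 1/10 s, in which the tool goes at most 50 mm and 8.59 degrees, less where a joint would pass 70% of its speed; a pose out of reach is approached as far as the arm can. A call with a gripper value outside its range is refused whole. OPENING is the closure in counts, from 0 (fully open) to 255 (shut), set as the call begins (- or left out, the last holds). The fingers move at their own pace and stop on an object; FORCE is the grip in N (left out, the last holds). Time passes only in rows, so rows that do not move let the fingers close. It gives the time, the measured TCP pose, the force, the opening and the grip force at its end, in the units of the state.
- env.get_obs(): the state, without advancing time (a new reading comes with each control period).
- cams.capture(name): name is "scene" or "top" or "wrist"; returns a dict with "frame" (420x560x3 uint8, blue, green, red), "fx", "fy", "cx", "cy" (pixels), "k1" (the pictures are not rectified: a ray, as slopes to the right and down, at radius r is drawn at 1 + k1 r^2 times it, then the intrinsics apply), "R" (3x3) and "t" (3): a world point X has camera coordinates R X + t. Camera axes: x right, y down, z forward; pixel columns grow to the right and rows downward; lengths in m; the calibration is good to about 2 mm. A picture is of the moment at which its call begins. There is no depth.
- env.job_done(): hands the job in; it is judged then, once.
The state is a dict: "clock": time; "qpos": joint angles; "qd": joint speeds; "joint_torque": joint torques, N m; "position": TCP position; "eef_rot": TCP orientation; "wrist_force": force on the tool from outside, world axes, zero at the start; "wrist_torque": the same for the moment, N m; "gripper_width": finger opening in m; "finger_force": force on a finger pad.
Only numpy, scipy, OpenCV 4.12 (cv2) and the standard library are available. Lean on these libraries where they do the work, as an engineer would, in place of code of your own. Each camera call takes 0.05 s, during which the arm holds its last target. There are 200 camera calls.

### The job

The fan's white filter cassette is buried under a pile of plumbing parts. Take the pile apart from the top down, laying the black tap lever flat in the long narrow tray, then the grey screw cap upright in the round tray, then the steel shower bracket flat in the wide tray; then slide the filter, grip tab up, level along the ledge fully home into the low slot under the fan. Leave the pipe elbow and the basin wrench where they lie.

Things in the scene. Friction and masses are not known exactly. Their poses are not given: they have to be found in the camera images.
- lever: Black plastic tap lever, flat underside, on top of the pile. 90 mm long (x -45 to +45). Origin: mid-length, on the underside. At its -x end a square hub 26 x 26 mm, 30 high, centred at x = -32; the rest is a flat arm 16 to 20 wide (y), 12 high. Centre of mass about x = -25. 80 g. The hub stands on the middle of the cap.
- cap: Grey polypropylene screw cap, a solid upright ribbed cylinder 44 mm in diameter (46 over its ribs), 30 mm high, under the lever. Origin: centre of the underside, z up. 70 g.
- bracket: Stainless shower bracket under the cap: base plate 72 (x) x 50 (y) x 12 mm with a block 44 (x) x 34 (y) mm central on it, whose top is 30 mm above the underside. Origin: centre of the underside, z up. 300 g.
- filter: White filter cassette under the pile, flat on the ledge: frame 130 (x) x 84 (y) x 10 mm, grey louvres. Origin: centre of the underside; front end x = +65. Near the rear an upright grip tab x -60 to -30, 12 thick (y, centred), top 43 mm above the underside. About 150 g, can be carried level by the tab. The bracket rests on it some 15 mm ahead of the origin.
- long_tray: Long narrow aluminium tray for the lever, fixed to the ledge. 124 (x) x 56 (y) mm outside, walls 4 mm, floor 4 mm thick, rim 12 mm above the ledge. Origin: centre of the underside. The lever may point either way along it.
- round_tray: Round aluminium tray for the cap, fixed to the ledge. 80 mm outside, 72 mm inside diameter, floor 4 mm thick, rim 12 mm high. Origin: centre of the underside.
- wide_tray: Wide rectangular aluminium tray for the bracket, fixed to the ledge. 108 (x) x 86 (y) mm outside, walls 4 mm, floor 4 mm thick, rim 12 mm high. Origin: centre of the underside. The bracket's long side goes along the tray's x, either way round.
- fan: White fixed fan housing with a low slot at its foot. Origin: on the ledge, mid slot mouth; x runs level into the slot, z up. Slot: open to -x, 100 mm wide (y), 22 high, stop at x = 70, so the filter's origin is at x = +5 when home, tab outside. The ledge is its floor. Bar over it 22 to 34 mm high from x = -5; housing from x = 38, 160 high; tiled upstand from x = 140, 200 wide, 220 high.
- elbow: Loose grey polypropylene pipe elbow lying on the ledge, about 60 x 60 x 40 mm; leave it where it is. Origin: centre of the underside.
- basin_wrench: Loose steel basin wrench lying on the ledge, 260 mm long (x), T-bar 70 mm wide at its -x end, 14 mm high; leave it where it is. Origin: mid-length, on the underside.
Not all that is in view belongs to the job. Leave any blue look-alike of the filter alone.

How it is judged:
On the way, in this order (a step that is already met when the one before it is completed fails the run):
1. the black tap lever is in its tray and let go (horizontal distance between lever and long_tray below 0.03 m and z of lever in the frame of long_tray between 0.001 and 0.007 m and angle between lever's own z axis and vertical below 0.08 rad and contact force between the fingers and lever below 0.1 N), for 0.2 s.
2. the grey screw cap is in its tray and let go (horizontal distance between cap and round_tray below 0.03 m and z of cap in the frame of round_tray between 0.001 and 0.007 m and angle between cap's own z axis and vertical below 0.08 rad and contact force between the fingers and cap below 0.1 N), for 0.2 s.
3. the steel shower bracket is in its tray and let go (horizontal distance between bracket and wide_tray below 0.03 m and z of bracket in the frame of wide_tray between 0.001 and 0.007 m and angle between bracket's own z axis and vertical below 0.08 rad and contact force between the fingers and bracket below 0.1 N), for 0.2 s.
At the end, for the whole second after the job is handed in: Lever, cap and bracket each stand on their own tray's floor (within 3 mm in height, 0.08 rad tilt, 30 mm of its centre); the filter lies tab up on the ledge in the slot, within 10 mm of the stop, 20 mm sideways, 0.22 rad in line; all at rest (horizontal distance between lever and long_tray below 0.03 m and z of lever in the frame of long_tray between 0.001 and 0.007 m and angle between each of lever, cap, bracket's own z axis and vertical below 0.08 rad and horizontal distance between cap and round_tray below 0.03 m and z of cap in the frame of round_tray between 0.001 and 0.007 m and horizontal distance between bracket and wide_tray below 0.03 m and z of bracket in the frame of wide_tray between 0.001 and 0.007 m and x of filter in the frame of fan above -0.005 m and y of filter in the frame of fan between -0.02 and 0.02 m and z of filter in the frame of fan below 0.006 m and angle between the x axis of filter and the x axis of fan, either way round below 0.22 rad and angle between filter's own z axis and vertical below 0.1 rad and linear speed of each of lever, cap, bracket, filter below 0.02 m/s); the robot touches nothing.
It fails at once if the pipe elbow is moved by more than 20 mm (distance of elbow from where it was at the start of the episode above 0.02 m).
It fails at once if the basin wrench is moved by more than 20 mm (distance of basin_wrench from where it was at the start of the episode above 0.02 m).
It also fails if it takes over 109 s, if anything falls off the work surface, if the arm or the gripper's body presses on something with over 40 N, if the wrist force passes 120 N, or if a joint passes its speed limit or range.

## Working session

There is one attempt and no reset: what is moved stays moved. The work goes in short steps, Python scripts to look and compute and a shell command to move; the robot and the scene stay as the last step left them, time stands still between calls to the robot, and variables do not carry over. Pictures are saved under pics/ and viewed, at most 17 in all, crops included, and the job is handed in when it is done.

```bash
ls; mkdir -p pics
python3 - <<'E'
from workcell import env,cams
import cv2,json
o=env.get_obs(); print({k:o[k] for k in('clock','position','eef_rot','gripper_width','wrist_force')})
for n in('top','scene'):
    c=cams.capture(n); cv2.imwrite(f'pics/{n}0.png',c['frame']); print(n,c['fx'],c['fy'],c['cx'],c['cy'],c['k1'],c['R'],c['t'])
E
```

```text
pics
{'clock': 0.0, 'position': array([ 0.18558903, -0.62228215,  0.23036127]), 'eef_rot': array([ 9.89516510e-01,  1.44416526e-01, -1.52467130e-04, -9.59147836e-04]), 'gripper_width': 0.08567474038745947, 'wrist_force': array([-0.10679531,  0.16299183,  0.19822965])}
top 431.80247023355577 431.80247023355577 280.6022562411359 203.4763018560896 -0.023742646901822515 [[ 0.02699215 -0.99963494 -0.0011872 ]
 [-0.97063302 -0.025925   -0.23916404]
 [ 0.23904596  0.00760788 -0.97097845]] [-0.08223503  0.50964708  1.1152501 ]
scene 428.8707108038994 428.8707108038994 280.841391948557 206.0824817620001 -0.0855471787418586 [[ 0.49603057  0.86801738 -0.02234947]
 [ 0.50412534 -0.30884958 -0.80651695]
 [-0.70697335  0.38879012 -0.59078839]] [-0.15396238 -0.21081172  1.32384142]
```

View pics/top0.png

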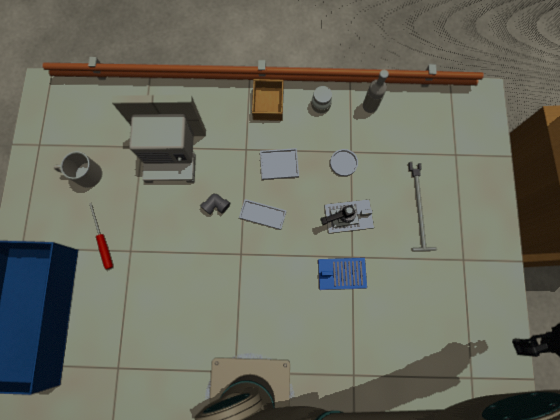

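View pics/scene0.png

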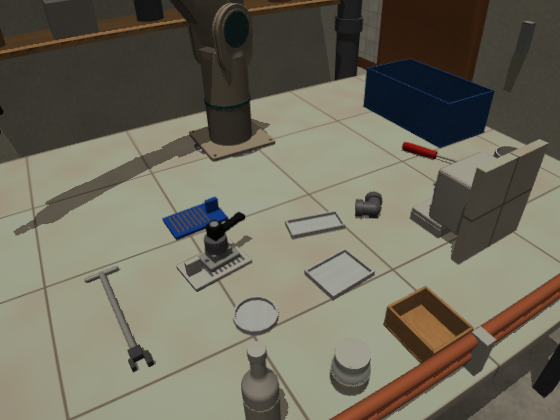

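The top view shows the pile at about (348,215), the long tray at (262,215), the round tray at (343,162), the wide tray at (279,164), the fan at (165,160) with its slot facing the robot, the wrench at (420,205), the elbow at (214,204) and the blue decoy at (343,273). I'll enlarge both crops.

```bash
cat > h.py <<'E'
import numpy as np,cv2
from workcell import env,cams
def K(c): return np.array([[c['fx'],0,c['cx']],[0,c['fy'],c['cy']],[0,0,1.]])
def D(c): return np.array([c['k1'],0,0,0,0.])
def px2w(c,uv,z):
    uv=np.atleast_2d(np.array(uv,float)); n=cv2.undistortPoints(uv[:,None],K(c),D(c))[:,0]
    d=np.c_[n,np.ones(len(n))]@c['R']; o=-c['R'].T@c['t']
    s=(z-o[2])/d[:,2]; return o+d*s[:,None]
def w2px(c,X):
    return cv2.projectPoints(np.atleast_2d(np.array(X,float)),cv2.Rodrigues(np.array(c['R']))[0],np.array(c['t']),K(c),D(c))[0][:,0]
def crop(c,x,y,w,h,s,name): cv2.imwrite('pics/'+name,cv2.resize(c['frame'][y:y+h,x:x+w],None,fx=s,fy=s,interpolation=cv2.INTER_CUBIC))
def obj(pose,pts):  # pose x,y,z,yaw
    x,y,z,a=pose; R=np.array([[np.cos(a),-np.sin(a),0],[np.sin(a),np.cos(a),0],[0,0,1]]); return np.array(pts,float)@R.T+[x,y,z]
E
python3 - <<'E'
from h import *
c=cams.capture('top'); crop(c,230,135,155,115,5,'top_a.png'); crop(c,105,90,130,130,4.5,'top_b.png')
c=cams.capture('scene'); crop(c,155,190,120,90,6,'sc_a.png')
E
```

```text
(no output)
```

View pics/top_a.png

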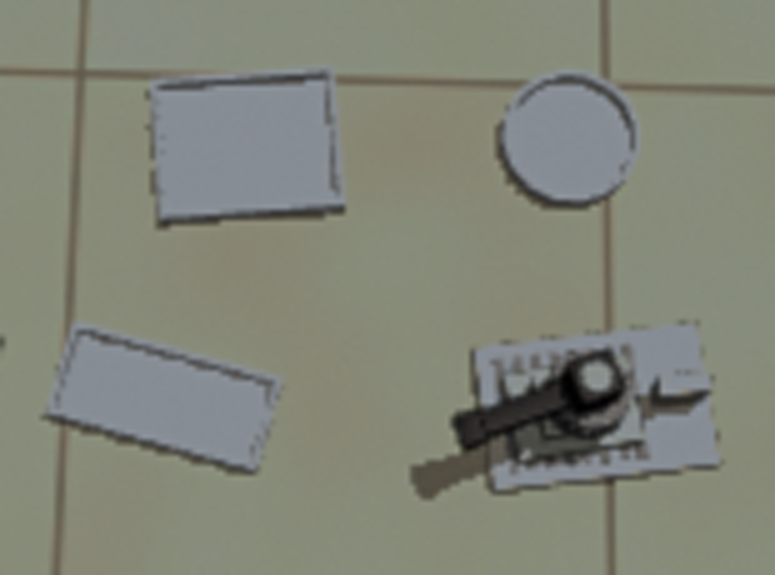

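View pics/top_b.png

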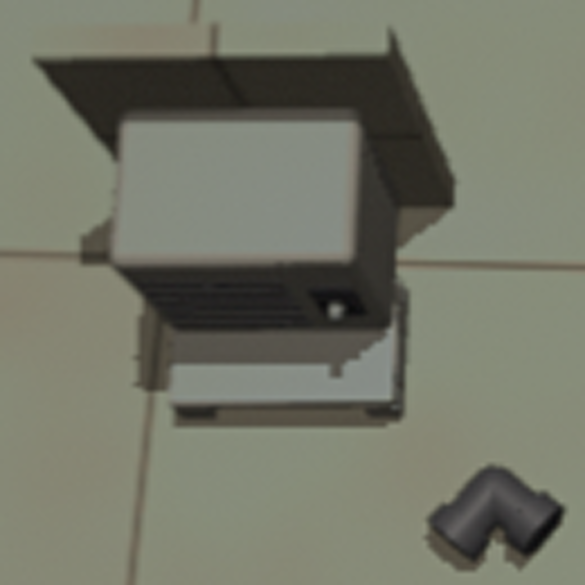

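View pics/sc_a.png

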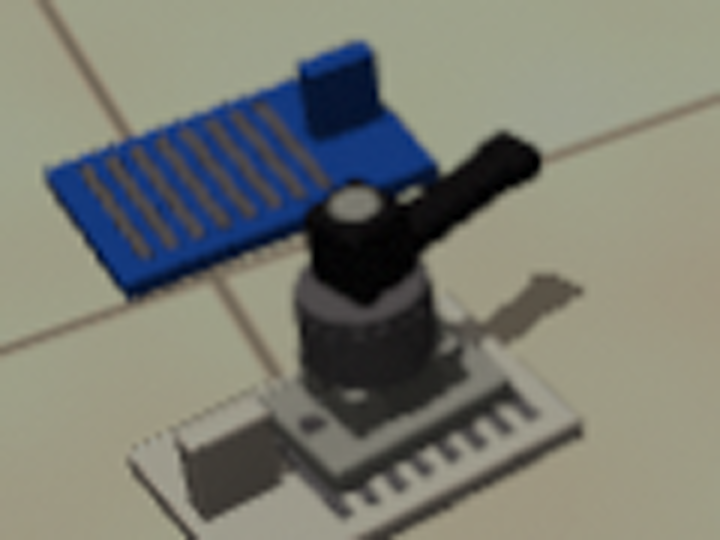

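Run:
```python
from h import *
np.set_printoptions(precision=4,suppress=True)
c=cams.capture('top'); s=cams.capture('scene')
print('cam',-c['R'].T@c['t'],-s['R'].T@s['t'])
A=lambda p:(np.array(p,float)+.5)/5-.5+[230,135]
B=lambda p:(np.array(p,float)+.5)/4.5-.5+[105,90]
C=lambda p:(np.array(p,float)+.5)/6-.5+[155,190]
def rect(n,P):
    P=P[:,:2]; r=cv2.minAreaRect((P*1000).astype(np.float32)); e=np.diff(np.r_[P,P[:1]],axis=0)
    print(n,'mean',P.mean(0),'sides',np.linalg.norm(e,axis=1),'ang',np.degrees(np.arctan2(e[:,1],e[:,0])))
rect('long',px2w(c,A([[75,325],[283,380],[256,472],[45,417]]),.012))
rect('wide',px2w(c,A([[150,88],[330,70],[345,208],[160,222]]),.012))
rect('filter',px2w(c,A([[474,348],[697,323],[720,465],[492,490]]),.010))
print('round',px2w(c,A([[569,138],[500,138],[638,138],[569,70],[569,205]]),.012))
print('hub',px2w(c,A([[598,382]]),.1),'tip',px2w(c,A([[463,430]]),.08))
rect('housing',px2w(c,B([[120,112],[360,112],[355,265],[110,262]]),.16))
print('upst',px2w(c,B([[35,60],[390,58]]),.22))
print('bar',px2w(c,B([[170,403],[393,403]]),.034))
print('sc hub',px2w(s,C([[355,203]]),.1),'tip',px2w(s,C([[520,145]]),.08))
print('elbow',px2w(c,B([[495,515]]),.02), 'wrench',px2w(c,[[415,163],[424,249],[412,249],[437,249]],.01))
print('cup bracket',)
w=cams.capture('wrist'); print('wrist',w['fx'],w['R'],-w['R'].T@w['t'])
```

```text
cam [ 0.2303 -0.0775  1.2047] [ 1.1186 -0.4462  0.6086]
long mean [ 0.4912 -0.0178] sides [0.1228 0.0551 0.1232 0.0559] ang [-103.6539  165.4164   76.7192  -14.9527]
wide mean [ 0.6424 -0.0598] sides [0.1062 0.0852 0.1072 0.0824] ang [ -82.4136 -173.0991   96.0494    6.2426]
filter mean [ 0.4937 -0.262 ] sides [0.1288 0.083  0.1295 0.0824] ang [ -81.9092 -172.2671   97.8223    7.205 ]
round [[ 0.6527 -0.2478  0.012 ]
 [ 0.6516 -0.2075  0.012 ]
 [ 0.6538 -0.288   0.012 ]
 [ 0.6949 -0.2481  0.012 ]
 [ 0.6118 -0.2474  0.012 ]]
hub [[ 0.4867 -0.2493  0.1   ]] tip [[ 0.4633 -0.1804  0.08  ]]
housing mean [0.673  0.2579] sides [0.1411 0.0953 0.1413 0.0936] ang [ -88.6604 -177.0336   90.6703    2.9166]
upst [[0.7208 0.3586 0.22  ]
 [0.7265 0.1604 0.22  ]]
bar [[0.5791 0.326  0.034 ]
 [0.5828 0.1849 0.034 ]]
sc hub [[ 0.4915 -0.2491  0.1   ]] tip [[ 0.4667 -0.1805  0.08  ]]
elbow [[0.5153 0.1182 0.02  ]] wrench [[ 0.6567 -0.4576  0.01  ]
 [ 0.4046 -0.4707  0.01  ]
 [ 0.4038 -0.4372  0.01  ]
 [ 0.4055 -0.5071  0.01  ]]
cup bracket
wrist 291.9076676743791 [[ 0.2863 -0.9582 -0.0009]
 [-0.9203 -0.2752  0.278 ]
 [-0.2666 -0.0787 -0.9606]] [ 0.253  -0.601   0.3736]
```

```bash
cat > go.py <<'E'
import sys,numpy as np
from scipy.spatial.transform import Rotation as Rn
from workcell import env
o=env.get_obs(); R=Rn.from_quat(o['eef_rot']).as_matrix(); p=np.array(o['position'])
yaw=np.arctan2(R[1,0],R[0,0]); print('t',round(o['clock'],2),'p',p.round(4),'yaw',round(np.degrees(yaw),1),'tilt',np.degrees(np.arccos(-R[2,2])).round(2),'q7',np.round(o['qpos'][6],2),'w',round(o['gripper_width'],4),'ff',o['finger_force'],'F',np.round(o['wrist_force'],1))
if len(sys.argv)>4:
    x,y,z,a=map(float,sys.argv[1:5]); a=np.radians(a); t=-((a-yaw+np.pi)%(2*np.pi)-np.pi)
    d=np.array([x,y,z])-p; X=np.array([np.cos(a),np.sin(a),0]); Y=np.array([np.sin(a),-np.cos(a),0])
    print('turn',round(t,3),'then mm',(np.array([d@X,d@Y,-d[2]])*1000).round(1))
E
python3 -m inch '[0,0,0,-0.147,0,0,0,-0.147,0,0,0,-0.147,0,0,0,-0.147,0,0,0,-0.147,0,0,0,-0.147,0,0,0,-0.147,0,0,0,-0.147,0,0,0,-0.147,0,0,0,-0.147,0,0,0,-0.147]' 0 40; python3 go.py .489 -.249 .18 109
```

```text
clock: 1.45
position: [0.1856, -0.6229, 0.2313]
eef_rot: [0.577, 0.817, -0.0, -0.0]
wrist_force: [-0.2, 0.6, -0.4]
gripper_width: 0.0854
finger_force: 0.0
t 1.45 p [ 0.1856 -0.6229  0.2313] yaw 109.6 tilt 0.01 q7 1.34 w 0.0854 ff 0.0 F [-0.2  0.6 -0.4]
turn 0.01 then mm [254.8 408.6  51.3]
```

```bash
python3 -m inch '[22,37,2,0,22,37,2,0,22,37,2,0,22,37,2,0,22,37,2,0,22,37,2,0,22,37,2,0,22,37,2,0,22,37,2,0,22,37,2,0,22,37,2,0,0,0,0,0]'; python3 go.py .489 -.249 .18 109
python3 - <<'E'
from h import *
w=cams.capture('wrist'); cv2.imwrite('pics/w1.png',w['frame'])
print(w2px(w,[[.489,-.249,.1],[.465,-.1805,.08]]))
E
```

```text
clock: 2.65
position: [0.4952, -0.2531, 0.2098]
eef_rot: [0.575, 0.818, 0.003, 0.001]
wrist_force: [0.3, 0.9, 0.2]
gripper_width: 0.0848
finger_force: 0.0
t 2.65 p [ 0.4952 -0.2531  0.2098] yaw 109.9 tilt 0.33 q7 0.5 w 0.0848 ff 0.0 F [0.3 0.9 0.2]
turn 0.015 then mm [ 5.9 -4.5 29.8]
[[270.4077138  202.81192463]
 [271.06938305 118.25339391]]
```

View pics/w1.png

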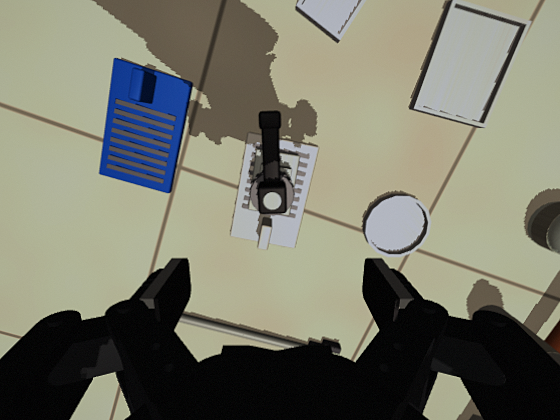

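The wrist view shows the hub's white disc at (272,201), where I predicted (270,203), and the arm pointing straight up the image. I'll descend.

```bash
python3 -m inch '[6,-4.5,30,0.015,0,0,40,0,0,0,40,0,0,0,20,0,0,0,0,0]'; python3 go.py .489 -.249 .079 109
```

```text
clock: 3.2
position: [0.4809, -0.2566, 0.0766]
eef_rot: [0.586, 0.811, -0.001, -0.003]
wrist_force: [-1.2, -0.9, -0.7]
gripper_width: 0.0852
finger_force: 0.0
t 3.2 p [ 0.4809 -0.2566  0.0766] yaw 108.3 tilt 0.37 q7 0.39 w 0.0852 ff 0.0 F [-1.2 -0.9 -0.7]
turn -0.012 then mm [ 4.6 10.1 -2.4]
```

```bash
python3 -m inch '[0,0,0,0]';python3 go.py .489 -.249 .079 109
```

```text
clock: 3.3
position: [0.4838, -0.2571, 0.0797]
eef_rot: [0.586, 0.811, -0.0, 0.0]
wrist_force: [0.2, -0.2, -0.2]
gripper_width: 0.0853
finger_force: 0.0
t 3.3 p [ 0.4838 -0.2571  0.0797] yaw 108.3 tilt 0.03 q7 0.39 w 0.0853 ff 0.0 F [ 0.2 -0.2 -0.2]
turn -0.012 then mm [5.9 7.6 0.7]
```

```bash
python3 -m inch '[6,7.5,0.5,-0.012,0,0,0,0,0,0,0,0]';python3 go.py .489 -.249 .079 109; python3 -m inch '[0,0,0,0,0,0,0,0,0,0,0,0,0,0,0,0,0,0,0,0,0,0,0,0]' 255 40; python3 go.py
```

```text
clock: 3.6
position: [0.4902, -0.2478, 0.08]
eef_rot: [0.58, 0.815, 0.0, 0.001]
wrist_force: [-0.5, 0.3, 0.6]
gripper_width: 0.086
finger_force: 0.0
t 3.6 p [ 0.4902 -0.2478  0.08  ] yaw 109.1 tilt 0.12 q7 0.38 w 0.086 ff 0.0 F [-0.5  0.3  0.6]
turn 0.002 then mm [-0.7 -1.5  1. ]
clock: 4.2
position: [0.4894, -0.2482, 0.079]
eef_rot: [0.58, 0.814, 0.0, 0.0]
wrist_force: [0.1, -1.3, 2.9]
gripper_width: 0.0251
finger_force: 40.1
t 4.2 p [ 0.4894 -0.2482  0.079 ] yaw 109.1 tilt 0.03 q7 0.38 w 0.0251 ff 40.093329548835754 F [ 0.1 -1.3  2.9]
```

```bash
python3 -m inch '[0,0,-20,0,0,0,-30,0,0,0,-30,0,0,0,0,0.144,0,0,0,0.144,0,0,0,0.144,0,0,0,0.144,0,0,0,0,0,0,0,0]'; python3 go.py .4836 -.0489 .079 76.2
```

```text
clock: 5.1
position: [0.4891, -0.2477, 0.1586]
eef_rot: [0.786, 0.618, -0.0, -0.0]
wrist_force: [-0.3, 0.2, -1.3]
gripper_width: 0.0249
finger_force: 39.8
t 5.1 p [ 0.4891 -0.2477  0.1586] yaw 76.3 tilt 0.03 q7 -0.0 w 0.0249 ff 39.8195081949234 F [-0.3  0.2 -1.3]
turn 0.002 then mm [191.8 -52.8  79.6]
```

```bash
python3 -m inch '[38.5,-10.5,0,0,38.5,-10.5,0,0,38.5,-10.5,0,0,38.5,-10.5,0,0,38.5,-10.5,0,0,0,0,20,0,0,0,30,0,0,0,29,0,0,0,0,0,0,0,0,0,0,0,0,0]'; python3 go.py .4836 -.0489 .014 76.2
python3 - <<'E'
from h import *
c=cams.capture('top'); cv2.imwrite('pics/t2.png',c['frame']); s=cams.capture('scene')
a=cv2.resize(c['frame'][170:260,220:320],None,fx=4,fy=4,interpolation=2);b=cv2.resize(s['frame'][170:260,260:360],None,fx=4,fy=4,interpolation=2)
cv2.imwrite('pics/p2.png',np.hstack([a,b]))
E
```

```text
clock: 6.2
position: [0.4856, -0.0486, 0.081]
eef_rot: [0.787, 0.616, 0.001, 0.001]
wrist_force: [0.5, -0.3, -0.4]
gripper_width: 0.0253
finger_force: 39.8
t 6.2 p [ 0.4856 -0.0486  0.081 ] yaw 76.1 tilt 0.13 q7 -0.42 w 0.0253 ff 39.75570201873779 F [ 0.5 -0.3 -0.4]
turn -0.002 then mm [-0.8 -1.9 67. ]
```

View pics/p2.png

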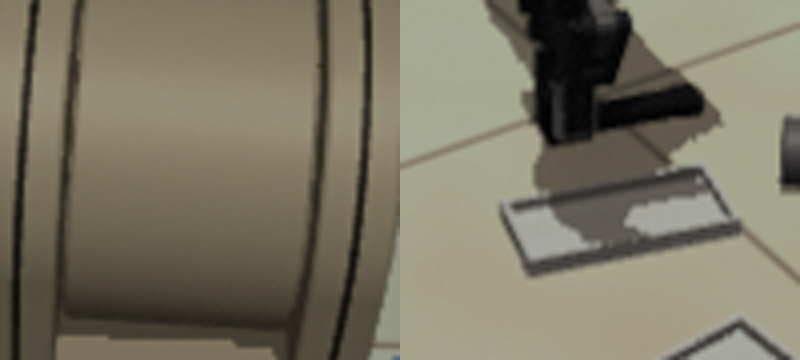

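The lever is held level over the long tray in the scene view. I'll lower it gently and watch the force.

```bash
python3 -m inch '[0,-2,30,0,0,0,25,0,0,0,6,0,0,0,0,0,0,0,0,0]'; python3 -m inch '[0,0,2,0,0,0,2,0,0,0,0,0]'; python3 go.py .4836 -.0489 .014 76.2
```

```text
clock: 6.8
position: [0.4835, -0.0481, 0.0199]
eef_rot: [0.788, 0.616, 0.001, 0.001]
wrist_force: [-0.8, -0.4, -1.0]
gripper_width: 0.0252
finger_force: 39.8
clock: 7.1
position: [0.4829, -0.0481, 0.0151]
eef_rot: [0.788, 0.616, 0.0, 0.0]
wrist_force: [-0.6, 0.3, -0.9]
gripper_width: 0.0252
finger_force: 39.8
t 7.1 p [ 0.4829 -0.0481  0.0151] yaw 76.1 tilt 0.04 q7 -0.46 w 0.0252 ff 39.80208456516266 F [-0.6  0.3 -0.9]
turn -0.002 then mm [-0.6  0.9  1.1]
```

```bash
python3 -m inch '[0,0,1,0,0,0,0.8,0,0,0,0,0,0,0,0,0]'; python3 -m inch '[0,0,0,0,0,0,0,0,0,0,-1,0,0,0,-3,0,0,0,-6,0,0,0,-10,0,0,0,-30,0,0,0,-40,0,0,0,0,0]' 0;python3 go.py .490 -.248 .15 98
```

```text
clock: 7.5
position: [0.4827, -0.048, 0.013]
eef_rot: [0.788, 0.616, 0.0, 0.0]
wrist_force: [0.5, 0.0, 0.3]
gripper_width: 0.0255
finger_force: 39.9
clock: 8.4
position: [0.4858, -0.0482, 0.1077]
eef_rot: [0.788, 0.616, 0.003, 0.003]
wrist_force: [1.3, 0.1, -1.0]
gripper_width: 0.0854
finger_force: 0.0
t 8.4 p [ 0.4858 -0.0482  0.1077] yaw 76.1 tilt 0.51 q7 -0.43 w 0.0854 ff 0.0 F [ 1.3  0.1 -1. ]
turn -0.383 then mm [-198.4  -23.7  -42.3]
```

```bash
python3 -m inch '[0,0,-40,-0.096,0,0,-45,-0.096,0,0,0,-0.096,0,0,0,-0.096,-40,-4.7,0,0,-40,-4.7,0,0,-40,-4.7,0,0,-40,-4.7,0,0,-38,-5,0,0,0,0,0,0,0,0,0,0]';python3 go.py .490 -.248 .15 98
python3 - <<'E'
from h import *
w=cams.capture('wrist');crop(w,130,80,300,225,2.6,'w3.png');c=cams.capture('top')
a=cv2.resize(c['frame'][170:260,220:320],None,fx=6,fy=6,interpolation=2);cv2.imwrite('pics/t3.png',a)
print(w2px(w,[[.49,-.248,.07]]))
E
```

```text
clock: 9.5
position: [0.4862, -0.2481, 0.1879]
eef_rot: [0.656, 0.754, -0.0, -0.0]
wrist_force: [0.3, 0.7, 0.7]
gripper_width: 0.0853
finger_force: 0.0
t 9.5 p [ 0.4862 -0.2481  0.1879] yaw 97.9 tilt 0.03 q7 0.3 w 0.0853 ff 0.0 F [0.3 0.7 0.7]
turn -0.001 then mm [-0.4  3.7 37.9]
[[280.45102065 207.05094194]]
```

View pics/w3.png

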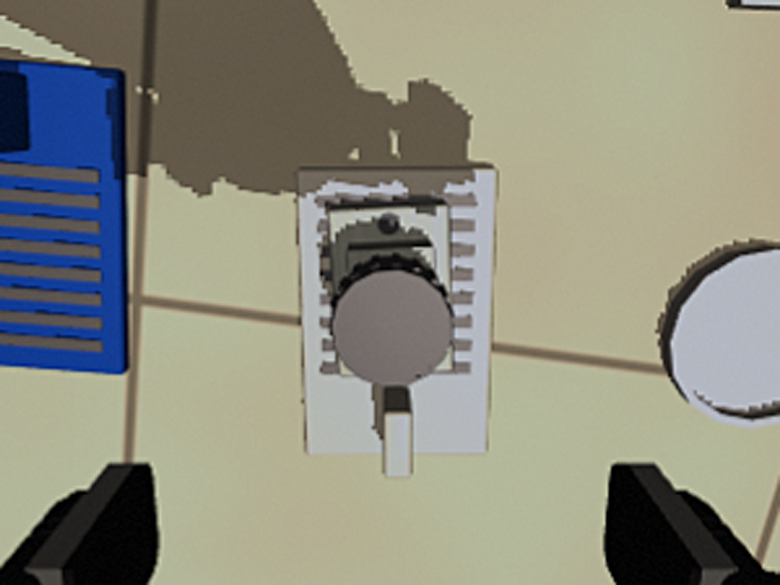

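View pics/t3.png

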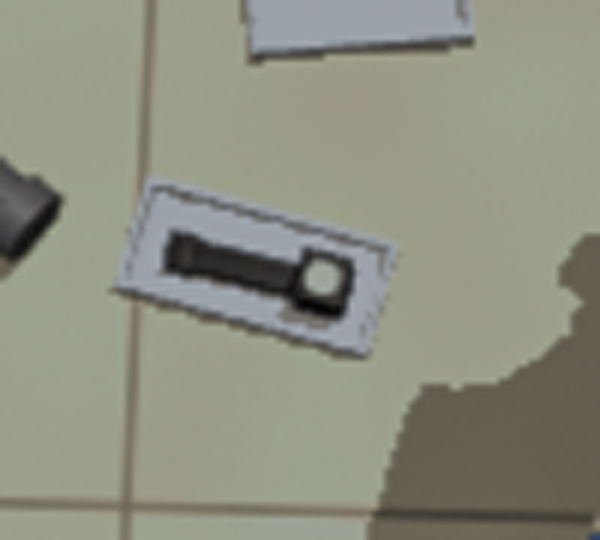

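The lever lies flat in its tray, and the cap's centre is about 1 mm from where I predicted. Next I'll grasp the cap.

```bash
python3 -m inch '[0.5,3.5,40,0,0,0,45,0,0,0,40,0,0,0,13.5,0,0,0,0,0,0,0,0,0]'; python3 go.py .490 -.247 .049 98; python3 -m inch '[0,0,0,0,0,0,0,0,0,0,0,0,0,0,0,0,0,0,0,0,0,0,0,0]' 255 40; python3 go.py .654 -.2485 .08 98
```

```text
clock: 10.2
position: [0.4915, -0.246, 0.0508]
eef_rot: [0.655, 0.756, 0.0, 0.001]
wrist_force: [0.6, 0.1, 0.2]
gripper_width: 0.0857
finger_force: 0.0
t 10.2 p [ 0.4915 -0.246   0.0508] yaw 98.1 tilt 0.11 q7 0.2 w 0.0857 ff 0.0 F [0.6 0.1 0.2]
turn 0.003 then mm [-0.8 -1.7  1.8]
clock: 10.8
position: [0.4909, -0.2469, 0.051]
eef_rot: [0.656, 0.755, 0.0, 0.001]
wrist_force: [-2.1, 0.4, 8.5]
gripper_width: 0.0426
finger_force: 39.7
t 10.8 p [ 0.4909 -0.2469  0.051 ] yaw 98.1 tilt 0.11 q7 0.2 w 0.0426 ff 39.70863103866577 F [-2.1  0.4  8.5]
turn 0.001 then mm [-24.3 161.3 -29. ]
```

```bash
python3 -m inch '[0,0,-10,0,0,0,-30,0,0,0,-20,0,0,0,0,0,-5,32,0,0,-5,32,0,0,-5,32,0,0,-5,32,0,0,-4,33,0,0,0,0,0,0,0,0,0,0]'; python3 go.py .654 -.2485 .015 98
python3 - <<'E'
from h import *
w=cams.capture('wrist');s=cams.capture('scene')
a=cv2.resize(w['frame'][130:310,170:390],(440,360),interpolation=2);b=cv2.resize(s['frame'][230:350,200:320],(360,360),interpolation=2)
cv2.imwrite('pics/p4.png',np.hstack([a,b]))
E
```

```text
clock: 11.9
position: [0.6525, -0.247, 0.1084]
eef_rot: [0.655, 0.755, -0.0, -0.001]
wrist_force: [-1.2, -0.2, -1.2]
gripper_width: 0.0427
finger_force: 41.0
t 11.9 p [ 0.6525 -0.247   0.1084] yaw 98.1 tilt 0.12 q7 0.22 w 0.0427 ff 41.01459324359894 F [-1.2 -0.2 -1.2]
turn 0.002 then mm [-1.7  1.3 93.4]
```

View pics/p4.png

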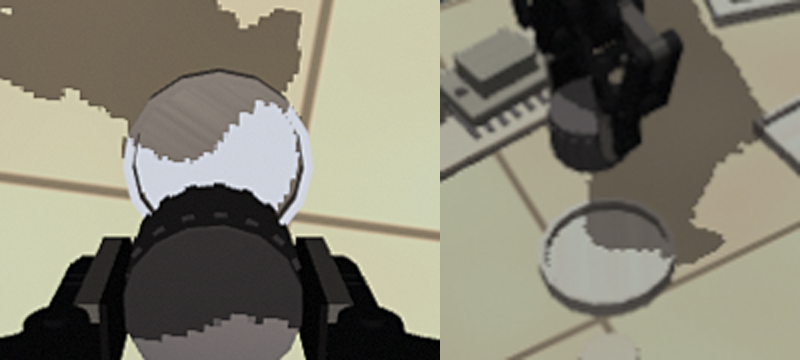

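The cap is held level, with the round tray directly beneath it. I'll lower it.

```bash
python3 -m inch '[-1.5,1.5,40,0,0,0,35,0,0,0,12,0,0,0,0,0,0,0,0,0]'; python3 -m inch '[0,0,2,0,0,0,1,0,0,0,0,0,0,0,0,0]'; python3 go.py .654 -.2485 .015 98
```

```text
clock: 12.5
position: [0.6554, -0.2493, 0.0239]
eef_rot: [0.656, 0.755, 0.0, 0.001]
wrist_force: [-0.2, -0.3, -0.7]
gripper_width: 0.0425
finger_force: 41.0
clock: 12.9
position: [0.6551, -0.249, 0.0201]
eef_rot: [0.656, 0.755, 0.0, 0.0]
wrist_force: [0.5, -1.0, -1.2]
gripper_width: 0.0426
finger_force: 41.0
t 12.9 p [ 0.6551 -0.249   0.0201] yaw 98.1 tilt 0.05 q7 0.2 w 0.0426 ff 41.038039326667786 F [ 0.5 -1.  -1.2]
turn 0.001 then mm [ 0.6 -1.   5.1]
```

```bash
python3 -m inch '[0,0,2,0,0,0,1.5,0,0,0,0,0,0,0,0,0]'; python3 -m inch '[0,0,1,0,0,0,0.5,0,0,0,0,0,0,0,0,0]';python3 go.py
```

```text
clock: 13.3
position: [0.6547, -0.2489, 0.0159]
eef_rot: [0.656, 0.755, -0.0, -0.0]
wrist_force: [0.4, -0.1, -1.0]
gripper_width: 0.0427
finger_force: 41.0
clock: 13.7
position: [0.6549, -0.2489, 0.0151]
eef_rot: [0.656, 0.755, 0.0, 0.0]
wrist_force: [-1.9, 0.5, 4.7]
gripper_width: 0.0426
finger_force: 41.6
t 13.7 p [ 0.6549 -0.2489  0.0151] yaw 98.1 tilt 0.02 q7 0.19 w 0.0426 ff 41.60299479961395 F [-1.9  0.5  4.7]
```

```bash
python3 -m inch '[0,0,0,0,0,0,0,0,0,0,-1,0,0,0,-3,0,0,0,-6,0,0,0,-20,0,0,0,-40,0,0,0,-40,0,0,0,-45,0,0,0,0,0]' 0; python3 -m inch '[5,-32,0,0,5,-32,0,0,5,-32,0,0,5,-33,0,0,4,-34,0,0,0,0,0,0,0,0,0,0]'; python3 go.py
python3 - <<'E'
from h import *
w=cams.capture('wrist');a=w['frame'][90:290,170:390]
cv2.imwrite('pics/p5.png',cv2.resize(a,(660,600),interpolation=2))
B=[[sx*.036,sy*.025,.012] for sx,sy in((1,1),(1,-1),(-1,-1),(-1,1))]+[[sx*.022,sy*.017,.03] for sx,sy in((1,1),(1,-1),(-1,-1),(-1,1))]
print(((w2px(w,obj([.4917,-.247,.01,np.radians(98)],B))-[170,90]+.5)*3).round())
E
```

```text
clock: 14.7
position: [0.6595, -0.2498, 0.1778]
eef_rot: [0.656, 0.755, 0.003, 0.006]
wrist_force: [0.5, -0.5, 0.7]
gripper_width: 0.0857
finger_force: 0.0
clock: 15.4
position: [0.4901, -0.2484, 0.1701]
eef_rot: [0.656, 0.755, 0.0, 0.001]
wrist_force: [0.3, 0.1, -0.6]
gripper_width: 0.0851
finger_force: 0.0
t 15.4 p [ 0.4901 -0.2484  0.1701] yaw 98.0 tilt 0.08 q7 0.29 w 0.0851 ff 0.0 F [ 0.3  0.1 -0.6]
[[250. 218.]
 [401. 218.]
 [396. 423.]
 [254. 423.]
 [272. 269.]
 [380. 270.]
 [377. 402.]
 [274. 402.]]
```

View pics/p5.png

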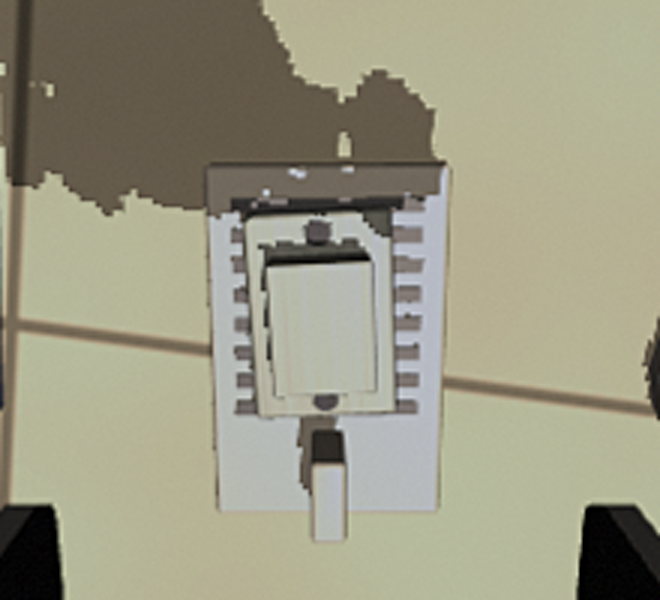

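The bracket's block corners are at about (265,266), (371,261), (377,394) and (275,395) in the crop. That puts its centre near (0.4904,-0.2445) with yaw about 100.8°.

```bash
python3 go.py .4904 -.2445 .024 100.8
```

```text
t 15.45 p [ 0.4912 -0.2482  0.1701] yaw 98.1 tilt 0.13 q7 0.29 w 0.0854 ff 0.0 F [0.7 0.5 0.1]
turn -0.048 then mm [ 3.700e+00 -1.000e-01  1.461e+02]
```

```bash
python3 -m inch '[0,0,0,-0.048,3.7,0,40,0,0,0,40,0,0,0,40,0,0,0,20,0,0,0,0,0,0,0,0,0,0,0,0,0]';python3 go.py .4904 -.2445 .024 100.8
```

```text
clock: 16.25
position: [0.4911, -0.2446, 0.0308]
eef_rot: [0.637, 0.771, 0.001, 0.001]
wrist_force: [-0.5, -0.3, -0.1]
gripper_width: 0.0852
finger_force: 0.0
t 16.25 p [ 0.4911 -0.2446  0.0308] yaw 100.8 tilt 0.18 q7 0.21 w 0.0852 ff 0.0 F [-0.5 -0.3 -0.1]
turn 0.001 then mm [ 0.2 -0.6  6.8]
```

```bash
python3 -m inch '[0,0,6.5,0,0,0,0,0]'; python3 go.py; python3 -m inch '[0,0,0,0,0,0,0,0,0,0,0,0,0,0,0,0,0,0,0,0,0,0,0,0]' 255 80; python3 -m inch '[0,0,-15,0,0,0,-30,0,0,0,-30,0,0,0,0,0,0,0,0,0]'; python3 go.py .6424 -.0598 .1 96.8
```

```text
clock: 16.45
position: [0.4896, -0.2446, 0.0234]
eef_rot: [0.637, 0.771, 0.0, 0.0]
wrist_force: [-0.7, 0.5, -0.5]
gripper_width: 0.0851
finger_force: 0.0
t 16.45 p [ 0.4896 -0.2446  0.0234] yaw 100.8 tilt 0.05 q7 0.21 w 0.0851 ff 0.0 F [-0.7  0.5 -0.5]
clock: 17.05
position: [0.4897, -0.2444, 0.0236]
eef_rot: [0.637, 0.771, 0.0, 0.0]
wrist_force: [-0.9, -0.0, 5.5]
gripper_width: 0.0323
finger_force: 81.0
clock: 17.55
position: [0.4891, -0.2445, 0.098]
eef_rot: [0.637, 0.771, -0.0, 0.0]
wrist_force: [-1.2, -0.1, -3.3]
gripper_width: 0.032
finger_force: 80.2
t 17.55 p [ 0.4891 -0.2445  0.098 ] yaw 100.8 tilt 0.02 q7 0.26 w 0.032 ff 80.16489386558533 F [-1.2 -0.1 -3.3]
turn 0.07 then mm [165.3 174.1  -2. ]
```

```bash
python3 -m inch '[0,0,0,0.07,27.5,29,0,0,27.5,29,0,0,27.5,29,0,0,27.5,29,0,0,27.5,29,0,0,27.5,29,0,0,0,0,0,0,0,0,0,0]'; python3 go.py .6424 -.0598 .0275 96.8;  python3 - <<'E'
from h import *
s=cams.capture('scene');w=cams.capture('wrist')
b=cv2.resize(s['frame'][200:320,260:400],(420,360),interpolation=2);a=cv2.resize(w['frame'][130:310,180:370],(380,360),interpolation=2)
cv2.imwrite('pics/p6.png',np.hstack([a,b]))
E
```

```text
clock: 18.45
position: [0.6413, -0.0582, 0.0956]
eef_rot: [0.663, 0.749, -0.001, -0.002]
wrist_force: [0.0, -0.4, -2.4]
gripper_width: 0.032
finger_force: 80.4
t 18.45 p [ 0.6413 -0.0582  0.0956] yaw 97.0 tilt 0.23 q7 -0.07 w 0.032 ff 80.35452604293823 F [ 0.  -0.4 -2.4]
turn 0.003 then mm [-1.7  0.9 68.1]
```

View pics/p6.png

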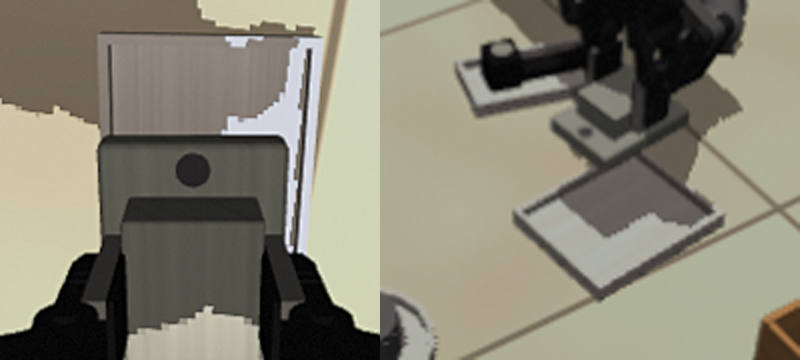

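The bracket is level over the wide tray, a few mm to the -y side. I'll nudge it and lower it.

```bash
python3 -m inch '[-1.5,3,30,0,0,0,25,0,0,0,8,0,0,0,0,0,0,0,0,0]'; python3 -m inch '[0,0,2,0,0,0,1,0,0,0,0,0,0,0,0,0]'; python3 go.py .6424 -.0598 .0276 96.8
```

```text
clock: 19.05
position: [0.646, -0.0616, 0.0358]
eef_rot: [0.664, 0.748, 0.0, 0.0]
wrist_force: [0.3, 0.0, -2.9]
gripper_width: 0.0321
finger_force: 80.3
clock: 19.45
position: [0.6459, -0.061, 0.0324]
eef_rot: [0.664, 0.748, 0.0, 0.0]
wrist_force: [1.2, 0.4, -3.2]
gripper_width: 0.0325
finger_force: 80.3
t 19.45 p [ 0.6459 -0.061   0.0324] yaw 96.8 tilt 0.03 q7 -0.1 w 0.0325 ff 80.29814958572388 F [ 1.2  0.4 -3.2]
turn 0.0 then mm [ 1.6 -3.3  4.8]
```

```bash
python3 -m inch '[0,0,2,0,0,0,1.5,0,0,0,0,0,0,0,0,0]'; python3 -m inch '[0,0,1,0,0,0,0.5,0,0,0,0,0,0,0,0,0]';python3 go.py
```

```text
clock: 19.85
position: [0.6456, -0.061, 0.0284]
eef_rot: [0.664, 0.748, -0.0, -0.0]
wrist_force: [1.3, -0.7, -3.4]
gripper_width: 0.0325
finger_force: 80.3
clock: 20.25
position: [0.6457, -0.061, 0.027]
eef_rot: [0.664, 0.748, 0.0, 0.0]
wrist_force: [-0.2, 0.5, -2.6]
gripper_width: 0.0318
finger_force: 80.3
t 20.25 p [ 0.6457 -0.061   0.027 ] yaw 96.8 tilt 0.0 q7 -0.1 w 0.0318 ff 80.2977705001831 F [-0.2  0.5 -2.6]
```

```bash
python3 -m inch '[0,0,0.8,0,0,0,0.5,0,0,0,0,0]';python3 -m inch '[0,0,0,0,0,0,0,0,0,0,0,0,0,0,-3,0,0,0,-6,0,0,0,-20,0,0,0,-40,0,0,0,-40,0,0,0,-45,0,0,0,0,0]' 0 60;python3 go.py .5 -.28 .19 97.8
```

```text
clock: 20.55
position: [0.6456, -0.061, 0.0256]
eef_rot: [0.664, 0.748, -0.0, -0.0]
wrist_force: [-0.5, 0.3, -1.9]
gripper_width: 0.0321
finger_force: 80.3
clock: 21.55
position: [0.6503, -0.0608, 0.1874]
eef_rot: [0.664, 0.748, 0.004, 0.005]
wrist_force: [1.4, 0.3, 0.1]
gripper_width: 0.0856
finger_force: 0.0
t 21.55 p [ 0.6503 -0.0608  0.1874] yaw 96.8 tilt 0.77 q7 -0.04 w 0.0856 ff 0.0 F [1.4 0.3 0.1]
turn -0.017 then mm [-196.8 -178.7   -2.6]
```

```bash
python3 -m inch '[-33,-30,0,-0.017,-33,-30,0,0,-33,-30,0,0,-33,-30,0,0,-33,-30,0,0,-33,-29,0,0,0,0,0,0,0,0,0,0]';python3 go.py .4998 -.3066 .03 97.8
python3 - <<'E'
from h import *
w=cams.capture('wrist');cv2.imwrite('pics/p7.png',np.hstack([cv2.resize(w['frame'][20:320,130:430],(500,500),interpolation=2),cv2.resize(cams.capture('top')['frame'][140:240,240:300],(300,500),interpolation=2)]))
P=[[sx*.065,sy*.042,.01] for sx,sy in((1,1),(1,-1),(-1,-1),(-1,1))]+[[-.06,.0,.043],[-.03,0,.043]]
print(((w2px(w,obj([.4937,-.262,0,np.radians(97.8)],P))-[130,20]+.5)*5/3).round())
E
```

```text
clock: 22.35
position: [0.4938, -0.2822, 0.18]
eef_rot: [0.659, 0.752, -0.0, 0.0]
wrist_force: [0.7, -0.6, 0.8]
gripper_width: 0.0853
finger_force: 0.0
t 22.35 p [ 0.4938 -0.2822  0.18  ] yaw 97.6 tilt 0.03 q7 0.36 w 0.0853 ff 0.0 F [ 0.7 -0.6  0.8]
turn -0.003 then mm [-24.9   2.6 150. ]
[[180. 154.]
 [317. 154.]
 [310. 354.]
 [187. 355.]
 [249. 366.]
 [249. 319.]]
```

View pics/p7.png

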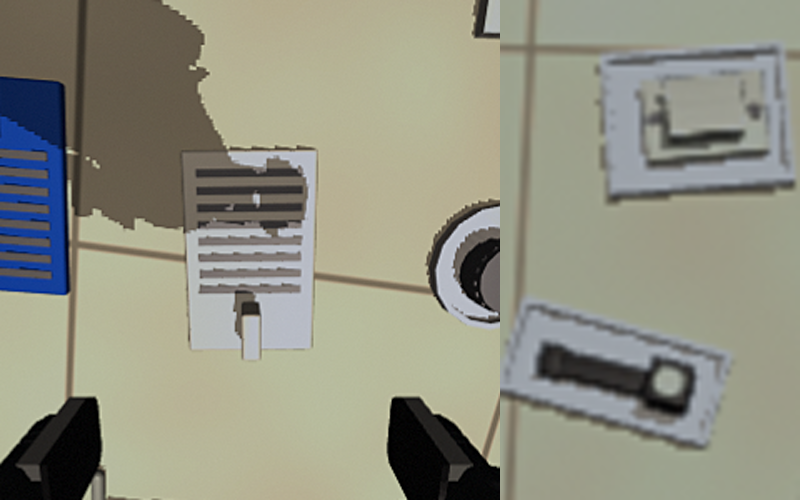

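The filter is clear: its corners are at (181,151), (317,149), (314,348) and (190,349), with the tab at (251,335), so its yaw is about 98.6° and the tab is near (0.5014,-0.3035). The lever, cap and bracket all lie in their trays. I'll turn the hand half round before gripping, so the wrist camera side faces away from the fan housing.

```bash
python3 -m inch '[-12,3.5,0,0,-11,3.5,0,0.1488,0,0,0,0.1488,0,0,0,0.1488,0,0,0,0.1488,0,0,0,0.1488,0,0,0,0.1488,0,0,0,0.1488,0,0,0,0.1488,0,0,0,0.1488,0,0,0,0.1488]' >/dev/null; python3 go.py; python3 -m inch '[0,0,0,0.1488,0,0,0,0.1488,0,0,0,0.1488,0,0,0,0.1488,0,0,0,0.1488,0,0,0,0.1488,0,0,0,0.1488,0,0,0,0.1488,0,0,0,0.1488,0,0,0,0.1488,0,0,0,0]' >/dev/null;python3 go.py .5014 -.3035 .016 -81.4
```

```text
t 23.55 p [ 0.5061 -0.3022  0.1797] yaw 12.3 tilt 0.04 q7 -0.79 w 0.0855 ff 0.0 F [ 0.7  0.3 -0.2]
t 24.65 p [ 0.506  -0.302   0.1794] yaw -72.6 tilt 0.04 q7 -1.95 w 0.0853 ff 0.0 F [ 0.2 -0.4  0.1]
turn 0.154 then mm [  0.8   4.7 163.4]
```

```bash
python3 -m inch '[0,0,0,0.08,0,0,0,0.074,1,5,40,0,0,0,40,0,0,0,40,0,0,0,20,0,0,0,0,0,0,0,0,0]' >/dev/null;python3 go.py .5014 -.3035 .016 -81.4; python3 -c "
from workcell import env;print(env.get_obs()['qpos'])"
```

```text
t 25.45 p [ 0.5005 -0.3047  0.04  ] yaw -81.4 tilt 0.03 q7 -1.95 w 0.0853 ff 0.0 F [ 0.8 -0.8  0.6]
turn 0.0 then mm [-1.  -1.1 24. ]
[ 0.24395817  0.8476068   0.41489621  1.84703399 -0.59238533  0.57211366
 -1.94874636]
```

```bash
python3 -m inch '[-1,-1,12,0,0,0,12,0,0,0,0,0,0,0,0,0]' >/dev/null;python3 go.py .5014 -.3035 .016 -81.4;python3 -m inch '[0,0,0,0,0,0,0,0,0,0,0,0,0,0,0,0,0,0,0,0,0,0,0,0,0,0,0,0]' 255 80 >/dev/null; python3 go.py; python3 -m inch '[0,0,-10,0,0,0,-25,0,0,0,-30,0,0,0,-30,0,0,0,0,0,0,0,0,0]'>/dev/null; python3 go.py;python3 - <<'E'
from h import *
s=cams.capture('scene');cv2.imwrite('pics/p8.png',cv2.resize(s['frame'][130:290,100:340],(720,480),interpolation=2))
E
```

```text
t 25.85 p [ 0.5005 -0.3033  0.0156] yaw -81.5 tilt 0.02 q7 -1.93 w 0.0855 ff 0.0 F [ 0.3 -0.2 -0.3]
turn -0.002 then mm [ 0.3 -0.8 -0.4]
t 26.55 p [ 0.5008 -0.3036  0.016 ] yaw -81.6 tilt 0.03 q7 -1.93 w 0.011 ff 78.7904691696167 F [-1.   0.2  3.5]
t 27.15 p [ 0.5009 -0.3032  0.1113] yaw -81.5 tilt 0.06 q7 -2.01 w 0.0106 ff 78.25103044509888 F [-0.7  0.6 -1.9]
```

View pics/p8.png

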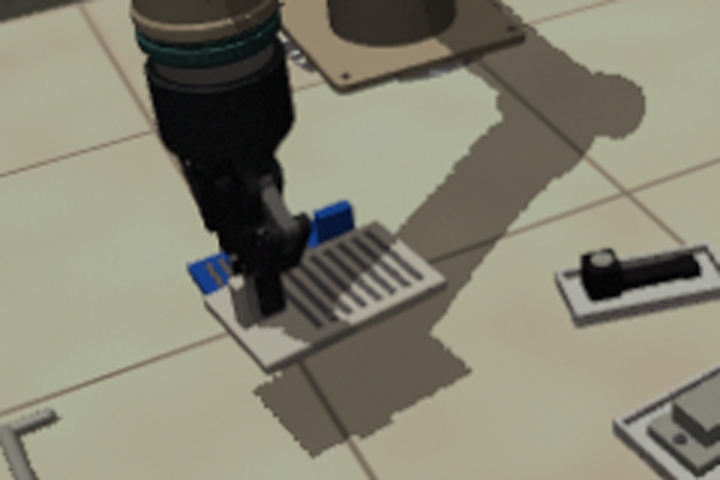

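```bash
for i in 1 2; do :; done; python3 -m inch '[0,0,-10,-0.148,0,0,-10,-0.148,0,0,0,-0.148,0,0,0,-0.148,0,0,0,-0.148,0,0,0,-0.148,0,0,0,-0.148,0,0,0,-0.148,0,0,0,-0.148,0,0,0,-0.148,0,0,0,-0.148,0,0,0,-0.148]' >/dev/null; python3 go.py; python3 -m inch '[0,0,0,-0.148,0,0,0,-0.148,0,0,0,-0.148,0,0,0,-0.148,0,0,0,-0.148,0,0,0,-0.148,0,0,0,-0.148,0,0,0,-0.148,0,0,0,-0.148,0,0,0,-0.148,0,0,0,0,0,0,0,0]' >/dev/null; python3 go.py .44 .2515 .12 -178.4
```

```text
t 28.4 p [ 0.4995 -0.3027  0.1291] yaw 20.6 tilt 0.2 q7 -0.7 w 0.0104 ff 78.16140174865723 F [-0.3 -1.1 -1.5]
t 29.6 p [ 0.4998 -0.3031  0.1296] yaw 104.8 tilt 0.14 q7 0.4 w 0.0104 ff 78.1597638130188 F [ 0.7  0.2 -1.1]
turn -1.341 then mm [ 44.3 556.1   9.6]
```

```bash
python3 -m inch '[46,7,0,0,46,7,0,0,46,7,0,0,46,7,0,0,46,7,0,0,46,7,0,0,46,7,0,0,46,7,0,0,46,7,0,0,46,7,0,0,46,7,0,0,46,6,0,0]' >/dev/null; python3 go.py;python3 -m inch '[0,0,0,-0.149,0,0,0,-0.149,0,0,0,-0.149,0,0,0,-0.149,0,0,0,-0.149,0,0,0,-0.149,0,0,0,-0.149,0,0,0,-0.149,0,0,0,-0.149,0,0,0,0,0,0,0,0]' >/dev/null; python3 go.py .44 .2513 .06 -178.4
```

```text
t 30.8 p [0.4373 0.2532 0.1306] yaw 104.8 tilt 0.01 q7 -0.63 w 0.0103 ff 78.24093103408813 F [ 0.7  0.4 -1.7]
t 31.9 p [0.4377 0.251  0.1304] yaw -178.5 tilt 0.04 q7 0.38 w 0.0105 ff 78.23526620864868 F [ 0.2 -0.3 -1.6]
turn -0.001 then mm [-2.3  0.2 70.4]
```

```bash
python3 -m inch '[0,0,40,0,0,0,40,0,0,0,20,0,0,0,9,0,0,0,0,0,0,0,0,0]' >/dev/null; python3 go.py .44 .2515 .020 -178.4
python3 - <<'E'
from h import *
s=cams.capture('scene');w=cams.capture('wrist');c=cams.capture('top')
a=cv2.resize(s['frame'][110:290,360:540],(400,400),interpolation=2); b=cv2.resize(c['frame'][120:230,110:220],(400,400),interpolation=2)
cv2.imwrite('pics/p9.png',np.hstack([a,b]))
P=obj([.585,.2555,0,.028],[[-.005,.05,0],[-.005,-.05,0],[-.005,.0705,.034],[-.005,-.0705,.034]])
print((w2px(c,P)-[110,120]+.5)*400/110)
E
```

```text
t 32.5 p [0.4384 0.2519 0.0226] yaw -178.2 tilt 0.09 q7 0.2 w 0.0107 ff 78.18248748779297 F [ 0.4 -0.3 -1.4]
turn 0.003 then mm [-1.6 -0.4  2.6]
[[158.27609774 230.66329707]
 [282.68168344 230.42807348]
 [119.63457098 218.29551728]
 [299.72346499 217.93282097]]
```

View pics/p9.png

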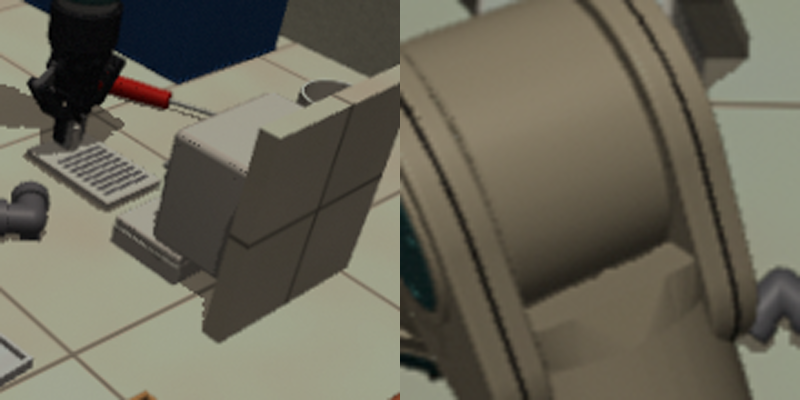

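The filter lies level and in line just ahead of the slot mouth in the scene view. I'll slide it in while watching the force.

```bash
python3 -m inch '[0,0,3,0,0,0,0,0,-15,0,0,0,-15,0,0,0,-15,0,0,0,0,0,0,0,0,0,0,0]'; python3 go.py .545 .2543 .0165 -178.4; python3 -m inch '[-10,0,0,0,-10,0,0,0,0,0,0,0,0,0,0,0]'; python3 go.py .545 .2543 .0165 -178.4
```

```text
clock: 33.35
position: [0.4822, 0.2524, 0.0186]
eef_rot: [-0.016, 1.0, -0.0, -0.0]
wrist_force: [-0.7, 0.1, -1.4]
gripper_width: 0.0107
finger_force: 78.2
t 33.35 p [0.4822 0.2524 0.0186] yaw -178.2 tilt 0.04 q7 0.3 w 0.0107 ff 78.21770668029785 F [-0.7  0.1 -1.4]
turn 0.004 then mm [-62.8   0.2   2.1]
clock: 33.75
position: [0.5029, 0.2533, 0.0187]
eef_rot: [-0.016, 1.0, 0.0, -0.0]
wrist_force: [-1.0, -0.2, -2.2]
gripper_width: 0.0104
finger_force: 78.2
t 33.75 p [0.5029 0.2533 0.0187] yaw -178.2 tilt 0.01 q7 0.35 w 0.0104 ff 78.22319626808167 F [-1.  -0.2 -2.2]
turn 0.004 then mm [-42.1  -0.1   2.2]
```

```bash
python3 -m inch '[-10,0,0,0,-10,0,0,0,-10,0,0,0,0,0,0,0,0,0,0,0]';python3 -m inch '[-4,0,0,0,-4,0,0,0,0,0,0,0,0,0,0,0]'; python3 go.py .545 .2543 .0165 -178.4
```

```text
clock: 34.25
position: [0.5329, 0.2541, 0.0186]
eef_rot: [-0.016, 1.0, 0.0, -0.0]
wrist_force: [0.7, -0.3, -2.2]
gripper_width: 0.0108
finger_force: 78.2
clock: 34.65
position: [0.5408, 0.2545, 0.0187]
eef_rot: [-0.016, 1.0, 0.0, -0.0]
wrist_force: [-0.4, -0.3, -0.8]
gripper_width: 0.0109
finger_force: 78.2
t 34.65 p [0.5408 0.2545 0.0187] yaw -178.2 tilt 0.0 q7 0.43 w 0.0109 ff 78.21717739105225 F [-0.4 -0.3 -0.8]
turn 0.004 then mm [-4.2 -0.4  2.2]
```

Now push in small steps until it meets the stop.

```bash
for k in 1; do python3 -m inch '[-2,0,0,0,-2,0,0,0,0,0,0,0]' | grep -E "position|wrist"; python3 -m inch '[-2,0,0,0,0,0,0,0]'| grep -E "position|wrist"; done
```

```text
position: [0.5452, 0.2547, 0.0187]
wrist_force: [0.5, -0.7, -1.6]
position: [0.5471, 0.2547, 0.0188]
wrist_force: [0.1, -0.1, -1.9]
```

```bash
python3 -m inch '[-2,0,0,0,0,0,0,0]' | grep -E "position|wrist"; python3 -m inch '[-2,0,0,0,0,0,0,0]'| grep -E "position|wrist"; python3 -m inch '[-1,0,0,0,0,0,0,0]'| grep -E "position|wrist"
```

```text
position: [0.5486, 0.2547, 0.0186]
wrist_force: [-1.2, -0.1, -1.4]
position: [0.5488, 0.2544, 0.0183]
wrist_force: [-4.2, -1.3, -0.8]
position: [0.5488, 0.2543, 0.0183]
wrist_force: [-7.7, -2.0, 1.8]
```

The stop is met at x = 0.5488. I'll ease off slightly, lower to the ledge and let go.

```bash
python3 -m inch '[2,0,0,0,0,0,1,0,0,0,1,0,0,0,0.5,0,0,0,0,0,0,0,0,0]'| grep -E "position|wrist"; python3 -m inch '[0,0,0,0,0,0,0,0,0,0,0,0,0,0,0,0,0,0,-3,0,0,0,-10,0,0,0,-20,0,0,0,-35,0,0,0,-35,0,0,0,0,0,0,0,0,0]' 0 >/dev/null; python3 go.py; python3 -m inch '[40,0,0,0,40,0,-30,0,40,0,-40,0,0,-40,-20,0,0,-40,0,0,0,-40,0,0,0,-40,0,0,0,-40,0,0,0,0,0,0,0,0,0,0]'>/dev/null; python3 go.py
python3 - <<'E'
from h import *
s=cams.capture('scene');c=cams.capture('top')
a=cv2.resize(s['frame'][120:300,360:540],(400,400),interpolation=2); b=cv2.resize(c['frame'][120:240,110:230],(400,400),interpolation=2)
cv2.imwrite('pics/p10.png',np.hstack([a,b])); cv2.imwrite('pics/t_end.png',c['frame'])
E
```

```text
position: [0.5487, 0.2546, 0.0161]
wrist_force: [-5.9, -1.0, 1.3]
t 37.45 p [0.5504 0.255  0.1207] yaw -178.2 tilt 0.14 q7 0.55 w 0.0854 ff 0.0 F [ 0.1  0.4 -0.9]
t 38.45 p [0.4404 0.0501 0.2039] yaw -178.3 tilt 0.09 q7 0.86 w 0.0852 ff 0.0 F [ 0.4  0.4 -0.6]
```

View pics/p10.png

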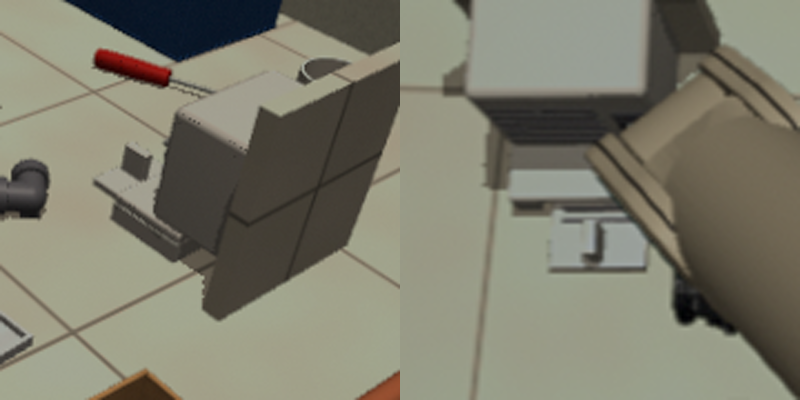

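Run:
```python
from h import *
c=cams.capture('top'); f=lambda p:(np.array(p)+.5)/(10/3)-.5+[110,120]
print(px2w(c,f([[549,268],[645,268]]) - [120,0],.01).round(4)); print(px2w(c,f([[597,222],[593,258]])-[120,0],.043).round(4)); print(px2w(c,f([[510,202]])-[120,0],.034))
```

```text
[[0.5249 0.2933 0.01  ]
 [0.5271 0.2107 0.01  ]]
[[0.5576 0.2465 0.043 ]
 [0.5263 0.247  0.043 ]]
[[0.5759216 0.3248952 0.034    ]]
```

The filter's rear edge measures x ≈ 0.526 (0.525 expected when home) and it is centred within a few mm, so I'll hand in.

```bash
python3 -c "
from workcell import env;print(env.job_done())"
```

```text
the job is handed in; nothing more can be done
None
```

I handed the job in at about 38 s of the 109 s: the lever, cap and bracket lie in their trays, and the filter, tab up, met the slot's stop. The hand-in returned no verdict.

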